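Stroke the window-ledge air grille shut

TASK

The warm air from the aluminium grille in the window ledge is drying out the herbs: close it. Run your fingertips gently along the row of upstanding blades from one end to the other, in the direction in which the blades lean, so that they fold down and the whole row finishes lying flat, then take the hand away. Do not press hard on the thin blades, and leave the pots, mister and dibber on the ledge undisturbed.

Things in the scene. Friction and masses are not known exactly. Their poses are not given: they have to be found in the camera images.
- ledge: fixed white-painted pine window ledge, a long box 280 mm deep (x) x 1080 mm long (y), its top face 75 to 107 mm above the bench; origin 75 mm below its top face, under the centre of the ledge, which is also the centre of the grille. The ledge is placed differently each time (shifted, turned a little, higher or lower).
- grille: plain aluminium air grille fixed on the ledge: flange frame 166 (x) x 226 (y) x 3 mm, opening 110 x 170 mm with a row of six thin blades. Origin at its centre on the ledge's top face; x along the blades' length, y along the row (row_start at +y, row_end at -y), z up. Blades 106 mm long, 27.5 wide, 2.5 thick, hinge lines at y = 81.5, 53.5, 25.5, -2.5, -30.5, -58.5 mm, z = 2 mm.
- row_start (a point): point on the flange's top face at the +y end of the row, on the row's centre line, 99 mm from the grille's centre and in the middle of the 28 mm wide flange bar just before the first blade; a clear place to set the fingertips down. A fingertip moved from here towards -y, lightly on or just above flange-top level, folds each blade down; passing h above that level it leaves a blade about asin(h / 25 mm) open.
- row_end (a point): point at flange-top level on the row's centre line at the -y end, 84 mm from the grille's centre: where the free edge of the last blade lies when it is shut; the 28 mm wide flange bar begins 1 mm beyond it. Axes as the grille's.
- blade1 (a joint): angle (rad) of the first (at the row_start end, +y) blade: 0 = shut, flat, its top level with the flange top; 1.57 = upright; open stop 1.75. Starts 0.7 to 1.3. Hinged near its +y edge; the free edge, 25 mm from the hinge, stands up when open and folds down towards -y. Light hinge friction (about 0.01 N m) holds it at any angle; pushed towards +y it meets the open stop.
- blade2 (a joint): angle (rad) of the second blade: 0 = shut, flat, its top level with the flange top; 1.57 = upright; open stop 1.75. Starts 0.7 to 1.3. Hinged near its +y edge; the free edge, 25 mm from the hinge, stands up when open and folds down towards -y. Light hinge friction (about 0.01 N m) holds it at any angle; pushed towards +y it meets the open stop.
- blade3 (a joint): angle (rad) of the third blade: 0 = shut, flat, its top level with the flange top; 1.57 = upright; open stop 1.75. Starts 0.7 to 1.3. Hinged near its +y edge; the free edge, 25 mm from the hinge, stands up when open and folds down towards -y. Light hinge friction (about 0.01 N m) holds it at any angle; pushed towards +y it meets the open stop.
- blade4 (a joint): angle (rad) of the fourth blade: 0 = shut, flat, its top level with the flange top; 1.57 = upright; open stop 1.75. Starts 0.7 to 1.3. Hinged near its +y edge; the free edge, 25 mm from the hinge, stands up when open and folds down towards -y. Light hinge friction (about 0.01 N m) holds it at any angle; pushed towards +y it meets the open stop.
- blade5 (a joint): angle (rad) of the fifth blade: 0 = shut, flat, its top level with the flange top; 1.57 = upright; open stop 1.75. Starts 0.7 to 1.3. Hinged near its +y edge; the free edge, 25 mm from the hinge, stands up when open and folds down towards -y. Light hinge friction (about 0.01 N m) holds it at any angle; pushed towards +y it meets the open stop.
- blade6 (a joint): angle (rad) of the sixth and last (at the row_end end, -y) blade: 0 = shut, flat, its top level with the flange top; 1.57 = upright; open stop 1.75. Starts 0.7 to 1.3. Hinged near its +y edge; the free edge, 25 mm from the hinge, stands up when open and folds down towards -y. Light hinge friction (about 0.01 N m) holds it at any angle; pushed towards +y it meets the open stop.
- pot_wide: bystander: terracotta pot 112 mm wide, 95 mm high (with a bushy herb to about 165 mm) standing loose on the ledge; origin at the centre of its underside. Leave alone.
- pot_narrow: bystander: terracotta pot 90 mm wide, 100 mm high (with a spiky herb to about 200 mm) standing loose on the ledge; origin at the centre of its underside. Leave alone.
- mister: bystander: stainless steel plant mister, 72 mm diameter, 166 mm high with a black pump head, standing loose on the ledge; origin at the centre of its underside. Leave alone.
- dibber: bystander: wooden T-handled dibber lying loose across the ledge beyond the row's end, 175 mm long (x, steel tip to +x), cross handle 84 mm (y), 22 mm thick; origin on its underside near the middle of the shaft. Leave alone.

How it is judged:
On the way, in this order (a step that is already met when the one before it is completed fails the run):
1. the first blade, at the row's start, has been folded flat (value of joint blade1 below 0.2 rad), for 0.05 s.
2. the fingertips have come along to the far end of the row with all six blades folded flat (value of joint each of blade1, blade2, blade3, blade4, blade5, blade6 below 0.2 rad and distance between the grasp point and row_end below 0.07 m), for 0.05 s.
At the end, for the whole second after the job is handed in: All six blades lie flat (each less than 0.2 rad, about 11 degrees, from shut) and still, and the pots, mister and dibber are within 15 mm of where they stood (value of joint each of blade1, blade2, blade3, blade4, blade5, blade6 below 0.2 rad and velocity of joint blade1 between -0.05 and 0.05 rad/s and velocity of joint blade2 between -0.05 and 0.05 rad/s and velocity of joint blade3 between -0.05 and 0.05 rad/s and velocity of joint blade4 between -0.05 and 0.05 rad/s and velocity of joint blade5 between -0.05 and 0.05 rad/s and velocity of joint blade6 between -0.05 and 0.05 rad/s and distance of each of pot_wide, pot_narrow, mister, dibber from where it was at the start of the episode below 0.015 m); the robot touches nothing.
It fails at once if the fingers or hand press or knock on the grille with more than 60 N (contact force between any of the fingers, the arm and grille above 60 N).
It fails at once if the wider herb pot is shoved, lifted or carried (more than 15 mm) (distance of pot_wide from where it was at the start of the episode above 0.015 m).
It fails at once if the narrower herb pot is shoved, lifted or carried (more than 15 mm) (distance of pot_narrow from where it was at the start of the episode above 0.015 m).
It fails at once if the plant mister is shoved, lifted or carried (more than 15 mm) (distance of mister from where it was at the start of the episode above 0.015 m).
It fails at once if the dibber is shoved, lifted or carried (more than 15 mm) (distance of dibber from where it was at the start of the episode above 0.015 m).
It also fails if it takes over 40 s, if anything falls off the work surface, if the arm or the gripper's body presses on something with over 40 N, if the wrist force passes 120 N, or if a joint passes its speed limit or range.

ROBOT

A 7-joint arm with a two-finger parallel gripper is mounted at the origin on the work surface. World frame = base frame: x ahead of the robot, y to its left, z up, the work surface at z = 0. Lengths are in m, angles in rad, forces in N, time in s.
With the tool pointing down it reaches from about 0.4 to 0.85 m from the base axis. Payload 4.5 kg.
Tool frame: the origin (TCP) lies midway between the tips of the shut fingers; the grasp point (between the pads) lies behind it (r.grip_point_offset is the z of the grasp point in the tool frame, in m); z points along the fingers, y is the line along which they close (so a half turn about z gives the same grasp; the last joint's range is limited). The gripper opens to 88 mm and grips with 3 to 60 N. Pads are 18 mm wide; open, the fingers measure 123 mm over their backs; the gripper's body (75 mm by 187 mm) begins 45 mm behind the grasp point.
Start: joints at [-1.291, 0.689, -0.195, 1.565, 0.157, 0.902, -0.215], TCP at [0.152, 0.606, 0.239] pointing down, gripper open.
Joint ranges: [-3.01, 3.01], [-0.46, 2.08], [-1.47, 1.51], [0.13, 2.56], [-1, 4.14], [0.04, 2.09], [-2.66, 2.66]. Speed limits (rad/s): [2.57, 2.57, 3.14, 3.14, 3.14, 3.14, 3.14].

INTERFACE

Orientations are given as a unit quaternion [x, y, z, w].
In Python, from plant import r, optics, workorder gives the robot as it stands.
- The arm moves only by the shell command python3 -m creep 'ROWS' [FORCE]. ROWS is JSON, a list of rows, each an object of numbers: "grip": the gripper command: -1 is shut, 1 is fully open, values between are in proportion; "tx", "ty", "tz": the shift along the tool's x, y, z in cm; "spin": the turn about the tool's z in degrees. In form: [{"grip": .., "tx": .., "ty": .., "tz": .., "spin": ..}, ...]. A call has 1 to 8 rows; each row shifts and turns the commanded pose from where the row before left it, along the tool's axes as they then stand; what a row does not reach is not made up. A row lasts 1/12 s, in which the tool goes at most 41.7 mm and 7.16 degrees, less where a joint would pass 70% of its speed; a pose out of reach is approached as far as the arm can. A call with a gripper value outside its range is refused whole. The fingers move at their own pace and stop on an object; FORCE is the grip in N (left out, the last holds). Time passes only in rows, so rows that do not move let the fingers close. It gives the time, the measured TCP pose, the force, the opening and the grip force at its end, in the units of the state.
- r.get_state(): the state, without advancing time (a new reading comes with each control period).
- optics.snapshot(name): name is "scene" or "top"; returns (picture, depth): 480x640x3 uint8, red, green, blue; 480x640 float32, m along the optical axis (not along the pixel's ray), 0 where there is no reading.
- optics.get_calibration(name): a dict with "fx", "fy", "cx", "cy" (pixels), "extrinsics" (4x4, takes a point from world to camera coordinates). Camera axes: x right, y down, z forward; pixel columns grow to the right and rows downward; lengths in m; the calibration is good to about 2 mm. A picture is of the moment at which its call begins. get_calibration takes no time and is no camera call.
- workorder.finish_job(): hands the job in; it is judged then, once.
The state is a dict: "clock": time; "q": joint angles; "qd": joint speeds; "joint_torque": joint torques, N m; "tool_pos": TCP position; "eef_rot": TCP orientation; "contact_force": force on the tool from outside, world axes, zero at the start; "moment": the same for the moment, N m; "opening": opening from 0.0 (shut) to 1.0 (fully open); "finger_force": force on a finger pad.
Only numpy, scipy, OpenCV 4.12 (cv2) and the standard library are available. Lean on these libraries where they do the work, as an engineer would, in place of code of your own. Each camera call takes 0.05 s, during which the arm holds its last target. There are 200 camera calls.

## Working session

There is one attempt and no reset: what is moved stays moved. The work goes in short steps, Python scripts to look and compute and a shell command to move; the robot and the scene stay as the last step left them, time stands still between calls to the robot, and variables do not carry over. Pictures are saved under pics/ and viewed, at most 10 in all, crops included, and the job is handed in when it is done.

```bash
mkdir -p pics; python3 - <<'E'
from plant import r,optics
import cv2,numpy as np
s=r.get_state();print(s['clock'],s['tool_pos'],s['eef_rot'],s['opening'],s['contact_force'],r.grip_point_offset)
for n in('scene','top'):
    p,d=optics.snapshot(n);cv2.imwrite(f'pics/{n}0.png',p[:,:,::-1]);np.savez(f'{n}0.npz',p=p,d=d)
    c=optics.get_calibration(n);print(n,c)
E
```

```text
0.0 [0.15200191 0.60558276 0.2379335 ] [ 1.22542482e-01  9.92462860e-01 -9.00817104e-04 -1.90165205e-05] 0.9996434959147846 [-0.84422326  0.54499513 -0.03336358] -0.0187
scene {'fx': 597.3659730124401, 'fy': 597.3659730124401, 'cx': 317.96976701513506, 'cy': 253.60759008793437, 'extrinsics': array([[-0.65646144,  0.75427001, -0.01162428,  0.31843693],
       [ 0.40986748,  0.34369744, -0.84491462, -0.1875826 ],
       [-0.63329852, -0.55941828, -0.53477487,  2.08129556],
       [ 0.        ,  0.        ,  0.        ,  1.        ]])}
top {'fx': 434.04428430613615, 'fy': 434.04428430613615, 'cx': 320.38652986249673, 'cy': 237.38573859376444, 'extrinsics': array([[ 0.02331348, -0.99972685,  0.00164538,  0.06857474],
       [-0.9913729 , -0.02333095, -0.12897844,  0.61118597],
       [ 0.1289816 ,  0.00137575, -0.99164603,  1.11043759],
       [ 0.        ,  0.        ,  0.        ,  1.        ]])}
```

View pics/top0.png

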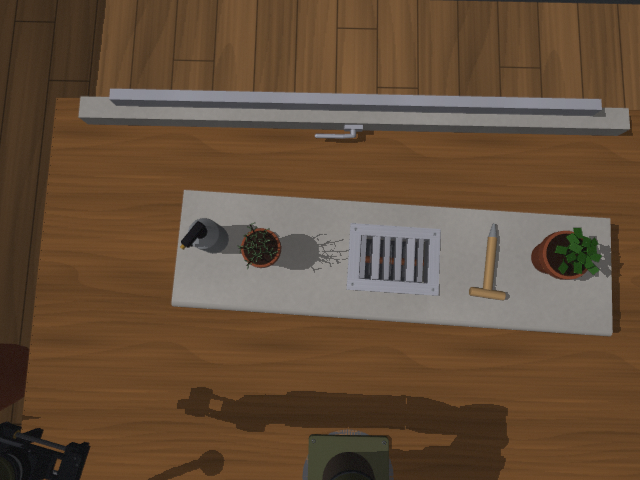

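View pics/scene0.png

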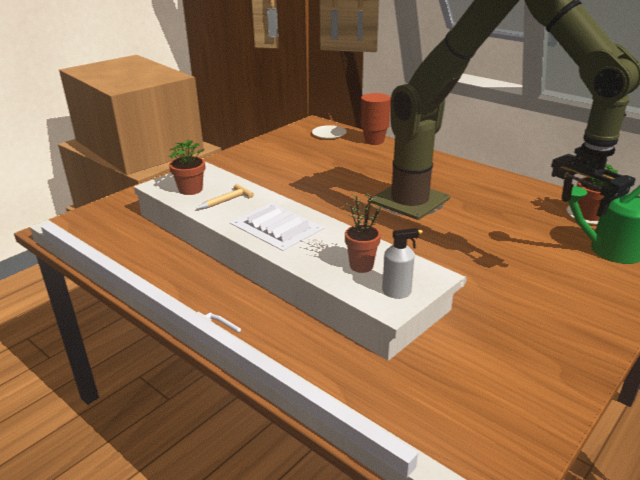

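The top view shows the mister at (205,235), narrow pot (262,247), grille (349–439, 225–295) with its row start on the left (+y), dibber (490,265) and wide pot (565,253). The scene view agrees. Next I measure the ledge plane, heading and grille.

```bash
cat >h.py <<'E'
import numpy as np,cv2
from plant import optics
def cloud(n,d):
    c=optics.get_calibration(n);T=np.linalg.inv(c['extrinsics'])
    v,u=np.mgrid[:480,:640]
    P=np.stack([(u-c['cx'])/c['fx']*d,(v-c['cy'])/c['fy']*d,d],-1)
    return P@T[:3,:3].T+T[:3,3]
def ray(n,uv,z):
    c=optics.get_calibration(n);T=np.linalg.inv(c['extrinsics'])
    uv=np.atleast_2d(uv).astype(float)
    D=np.c_[(uv[:,0]-c['cx'])/c['fx'],(uv[:,1]-c['cy'])/c['fy'],np.ones(len(uv))]@T[:3,:3].T
    return T[:3,3]+D*((z-T[2,3])/D[:,2])[:,None]
E
python3 - <<'E'
from h import *
f=np.load('top0.npz');p,d=f['p'],f['d'];P=cloud('top',d)
z=P[...,2]
reg=z[195:325,290:345];reg2=z[225:310,450:465]
print('ledge z',np.median(reg[reg>.05]),np.median(reg2),np.median(P[340:370,100:300,2]))
zl=np.median(reg2)
for n in('top','scene'):
    f=np.load(n+'0.npz');Q=cloud(n,f['d']);zz=Q[...,2]
    b=np.median(zz[(abs(zz-zl)<.008)]);print(n,'mode',b)
m=((abs(z-zl)<.006)&(d>0)).astype(np.uint8)
m=cv2.morphologyEx(m,cv2.MORPH_CLOSE,np.ones((5,5)));
cs=cv2.findContours(m,0,2)[0];c=max(cs,key=cv2.contourArea)
pts=ray('top',cv2.convexHull(c)[:,0],zl)
rc=cv2.minAreaRect((pts[:,:2]*1000).astype(np.float32));print('ledge rect',rc)
# flange: bluish vs ledge
q=p.astype(int);print('col ledge',q[270,330],'flange',q[229,390],q[291,390],q[260,353],q[260,436])
fm=((q[...,2]-q[...,0]>8)&(q.sum(-1)>300)).astype(np.uint8);fm[:,:335]=0;fm[:,455:]=0;fm[:210]=0;fm[310:]=0
c=np.argwhere(fm)[:,::-1]
h=cv2.convexHull(c.astype(np.int32))[:,0];print(len(c),cv2.boundingRect(h))
rg=cv2.minAreaRect((ray('top',h,zl+.003)[:,:2]*1000).astype(np.float32));print('grille',rg)
# tall items
for nm,(u0,u1) in dict(mister=(180,228),narrow=(236,290),dibber=(465,512),wide=(528,605)).items():
    s=P[190:320,u0:u1].reshape(-1,3);s=s[s[:,2]>zl+.012];print(nm,s.min(0).round(3),s.max(0).round(3))
s=P[232:290,362:428].reshape(-1,3);print('blade top pct',np.percentile(s[:,2],[50,90,97,99.5])-zl)
E
```

```text
ledge z 0.10232554007986594 0.1026428364287304 0.0005050191920668023
top mode 0.10264491262111863
scene mode 0.10245809557713381
ledge rect ((545.5787353515625, -99.9495849609375), (1079.8935546875, 292.4737243652344), 87.46556091308594)
col ledge [147 142 139] flange [141 142 151] [147 146 156] [146 147 157] [142 143 150]
2950 (347, 224, 93, 71)
grille ((551.9204711914062, -99.75886535644531), (223.68556213378906, 163.91188049316406), 87.48678588867188)
mister [0.461 0.081 0.115] [0.626 0.383 1.18 ]
narrow [0.461 0.081 0.178] [0.607 0.263 1.18 ]
dibber [ 0.459 -0.366  0.115] [0.643 0.081 1.18 ]
wide [ 0.461 -0.524  0.115] [0.618 0.081 1.18 ]
blade top pct [0.00377253 0.02147149 0.02537414 0.02940932]
```

Grille centre is about (0.552, −0.100), ledge z 0.1025 and row heading 87.5°. The fitted sizes, 224×164 for the grille and 1080 for the ledge, match what's given. I'll draw in towards the base, then swing clockwise with the fingers shut, clear of the mister and pot.

```bash
python3 -m creep '[{"grip":-1,"ty":-4},{"grip":-1,"ty":-4},{"grip":-1,"ty":-4},{"grip":-1,"ty":-4},{"grip":-1,"tx":-3.4,"spin":4.5},{"grip":-1,"tx":-3.4,"spin":4.5},{"grip":-1,"tx":-3.4,"spin":4.5},{"grip":-1,"tx":-3.4,"spin":4.5}]' 20
python3 -m creep '[{"grip":-1,"tx":-3.4,"spin":4.5},{"grip":-1,"tx":-3.4,"spin":4.5},{"grip":-1,"tx":-3.4,"spin":4.5},{"grip":-1,"tx":-3.4,"spin":4.5},{"grip":-1,"tx":-3.4,"spin":4.5},{"grip":-1,"tx":-3.4,"spin":4.5},{"grip":-1,"tx":-3.4,"spin":4.5},{"grip":-1,"tx":-3.4,"spin":4.5}]'
```

```text
$[0]: bad value
$[0]: bad value
```

```bash
python3 -m creep '[{"grip":-1,"tx":0,"ty":-4,"tz":0,"spin":0},{"grip":-1,"tx":0,"ty":-4,"tz":0,"spin":0},{"grip":-1,"tx":0,"ty":-4,"tz":0,"spin":0},{"grip":-1,"tx":0,"ty":-4,"tz":0,"spin":0},{"grip":-1,"tx":0,"ty":0,"tz":0,"spin":0}]' 20
```

```text
clock: 0.52
tool_pos: [0.1113, 0.4377, 0.2369]
eef_rot: [0.122, 0.993, -0.009, 0.001]
contact_force: [0.1, -1.9, -0.7]
opening: 0.647
finger_force: 0.0
```

```bash
python3 -m creep '[{"grip":-1,"tx":-3.4,"ty":0,"tz":0,"spin":4.5},{"grip":-1,"tx":-3.4,"ty":0,"tz":0,"spin":4.5},{"grip":-1,"tx":-3.4,"ty":0,"tz":0,"spin":4.5},{"grip":-1,"tx":-3.4,"ty":0,"tz":0,"spin":4.5},{"grip":-1,"tx":-3.4,"ty":0,"tz":0,"spin":4.5},{"grip":-1,"tx":-3.4,"ty":0,"tz":0,"spin":4.5},{"grip":-1,"tx":-3.4,"ty":0,"tz":0,"spin":4.5},{"grip":-1,"tx":-3.4,"ty":0,"tz":0,"spin":4.5}]'
```

```text
clock: 1.18
tool_pos: [0.3469, 0.3172, 0.2386]
eef_rot: [0.425, 0.905, 0.0, 0.0]
contact_force: [0.3, -0.0, -0.5]
opening: 0.042
finger_force: 0.0
```

```bash
python3 -m creep '[{"grip":-1,"tx":0,"ty":-2.5,"tz":-3,"spin":0},{"grip":-1,"tx":0,"ty":-2,"tz":-3,"spin":0},{"grip":-1,"tx":-3.4,"ty":0,"tz":0,"spin":5},{"grip":-1,"tx":-3.4,"ty":0,"tz":0,"spin":5},{"grip":-1,"tx":-3.4,"ty":0,"tz":0,"spin":5},{"grip":-1,"tx":-3.4,"ty":0,"tz":0,"spin":5},{"grip":-1,"tx":-3.4,"ty":0,"tz":0,"spin":5},{"grip":-1,"tx":-3.4,"ty":0,"tz":0,"spin":5}]'
python3 -m creep '[{"grip":-1,"tx":-3.4,"ty":0,"tz":0,"spin":6},{"grip":-1,"tx":-3.4,"ty":0,"tz":0,"spin":6},{"grip":-1,"tx":0,"ty":0,"tz":0,"spin":0},{"grip":-1,"tx":0,"ty":0,"tz":0,"spin":0}]'
```

```text
clock: 1.85
tool_pos: [0.4047, 0.1086, 0.2987]
eef_rot: [0.645, 0.764, 0.0, 0.0]
contact_force: [0.5, -0.5, -0.1]
opening: 0.004
finger_force: 0.0
clock: 2.18
tool_pos: [0.4119, 0.0409, 0.2987]
eef_rot: [0.721, 0.693, -0.0, 0.0]
contact_force: [-0.1, 0.7, 0.2]
opening: 0.005
finger_force: 0.0
```

```bash
python3 -m creep '[{"grip":-1,"tx":-3.6,"ty":0.6,"tz":0,"spin":0},{"grip":-1,"tx":0,"ty":3.5,"tz":0,"spin":0},{"grip":-1,"tx":0,"ty":3.5,"tz":0,"spin":0},{"grip":-1,"tx":0,"ty":3.5,"tz":0,"spin":0},{"grip":-1,"tx":0,"ty":3.5,"tz":2,"spin":0},{"grip":-1,"tx":0,"ty":0,"tz":4,"spin":0},{"grip":-1,"tx":0,"ty":0,"tz":4,"spin":0},{"grip":-1,"tx":0,"ty":0,"tz":3,"spin":0}]'
python3 -m creep '[{"grip":-1,"tx":0,"ty":0,"tz":2,"spin":0},{"grip":-1,"tx":0,"ty":0,"tz":1.5,"spin":0},{"grip":-1,"tx":0,"ty":0,"tz":0,"spin":0},{"grip":-1,"tx":0,"ty":0,"tz":0,"spin":0}]'
python3 - <<'E'
from plant import optics
import cv2
for n,(a,b,c,d) in dict(top=(180,340,290,490),scene=(150,290,180,420)).items():
    p,_=optics.snapshot(n);cv2.imwrite(f'pics/{n}1.png',cv2.resize(p[a:b,c:d,::-1],None,fx=3,fy=3,interpolation=2))
E
```

```text
clock: 2.85
tool_pos: [0.5559, 0.0039, 0.1656]
eef_rot: [0.718, 0.696, -0.0, -0.001]
contact_force: [-0.6, 0.1, -0.1]
opening: 0.004
finger_force: 0.0
clock: 3.18
tool_pos: [0.5561, 0.0031, 0.1331]
eef_rot: [0.719, 0.695, -0.0, -0.001]
contact_force: [-0.0, 0.4, 0.1]
opening: 0.01
finger_force: 0.0
```

View pics/scene1.png

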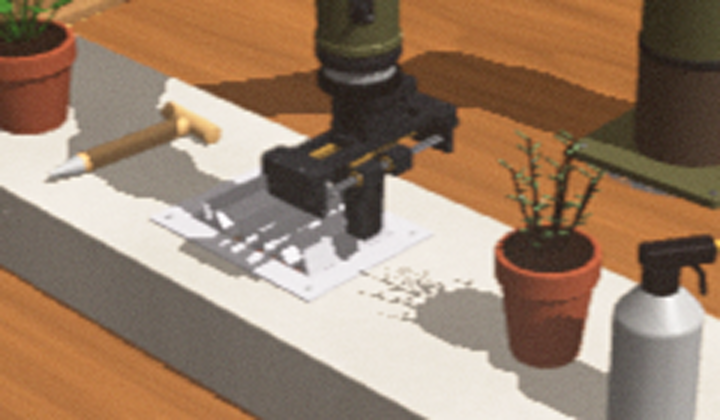

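View pics/top1.png

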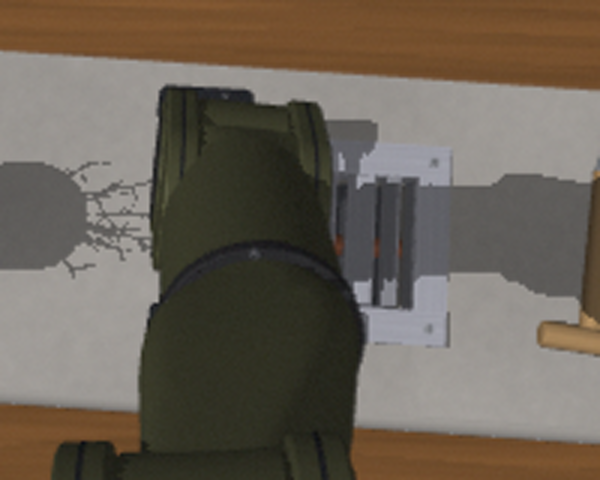

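The scene crop shows the shut fingertips at (365,230), over the start bar just before the first blade. I'll now feel for the flange.

```bash
python3 -m creep '[{"grip":-1,"tx":-0.2,"ty":0,"tz":1,"spin":0},{"grip":-1,"tx":0,"ty":0,"tz":1,"spin":0},{"grip":-1,"tx":0,"ty":0,"tz":0.4,"spin":0},{"grip":-1,"tx":0,"ty":0,"tz":0,"spin":0},{"grip":-1,"tx":0,"ty":0,"tz":0,"spin":0}]'
python3 -m creep '[{"grip":-1,"tx":0,"ty":0,"tz":0.1,"spin":0},{"grip":-1,"tx":0,"ty":0,"tz":0,"spin":0},{"grip":-1,"tx":0,"ty":0,"tz":0,"spin":0}]'
python3 -m creep '[{"grip":-1,"tx":0,"ty":0,"tz":0.1,"spin":0},{"grip":-1,"tx":0,"ty":0,"tz":0,"spin":0},{"grip":-1,"tx":0,"ty":0,"tz":0,"spin":0}]'
```

```text
clock: 3.7
tool_pos: [0.5561, -0.0007, 0.1094]
eef_rot: [0.72, 0.694, -0.0, -0.0]
contact_force: [1.0, 0.0, -0.4]
opening: 0.004
finger_force: 0.0
clock: 3.95
tool_pos: [0.5565, -0.0007, 0.1089]
eef_rot: [0.72, 0.694, 0.0, 0.0]
contact_force: [-1.5, 0.8, 0.4]
opening: 0.002
finger_force: 0.0
clock: 4.2
tool_pos: [0.5564, -0.0007, 0.1078]
eef_rot: [0.72, 0.694, 0.0, -0.0]
contact_force: [-0.2, -0.3, 0.4]
opening: 0.011
finger_force: 0.0
```

```bash
python3 -m creep '[{"grip":-1,"tx":0,"ty":0,"tz":0.1,"spin":0},{"grip":-1,"tx":0,"ty":0,"tz":0,"spin":0},{"grip":-1,"tx":0,"ty":0,"tz":0,"spin":0}]'
python3 -m creep '[{"grip":-1,"tx":0,"ty":0,"tz":0.05,"spin":0},{"grip":-1,"tx":0,"ty":0,"tz":0,"spin":0},{"grip":-1,"tx":0,"ty":0,"tz":0,"spin":0}]'
```

```text
clock: 4.45
tool_pos: [0.5563, -0.0007, 0.1066]
eef_rot: [0.72, 0.694, -0.0, -0.0]
contact_force: [0.2, -0.5, 0.3]
opening: 0.005
finger_force: 0.0
clock: 4.7
tool_pos: [0.5563, -0.0007, 0.1062]
eef_rot: [0.72, 0.694, -0.0, -0.0]
contact_force: [-0.2, -0.4, 0.3]
opening: 0.007
finger_force: 0.0
```

Light clearance of roughly half a millimetre, which is well inside the 5 mm tolerance. I'll start the stroke slowly towards −y (tool −x).

```bash
python3 -m creep '[{"grip":-1,"tx":-0.4,"ty":0,"tz":0,"spin":0},{"grip":-1,"tx":-0.4,"ty":0,"tz":0,"spin":0},{"grip":-1,"tx":-0.4,"ty":0,"tz":0,"spin":0},{"grip":-1,"tx":-0.4,"ty":0,"tz":0,"spin":0}]'
python3 -m creep '[{"grip":-1,"tx":-0.4,"ty":0,"tz":0,"spin":0},{"grip":-1,"tx":-0.4,"ty":0,"tz":0,"spin":0},{"grip":-1,"tx":-0.4,"ty":0,"tz":0,"spin":0},{"grip":-1,"tx":-0.4,"ty":0,"tz":0,"spin":0}]'
python3 -m creep '[{"grip":-1,"tx":-0.4,"ty":0,"tz":0,"spin":0},{"grip":-1,"tx":-0.4,"ty":0,"tz":0,"spin":0},{"grip":-1,"tx":-0.4,"ty":0,"tz":0,"spin":0}]'
```

```text
clock: 5.03
tool_pos: [0.5559, -0.017, 0.1063]
eef_rot: [0.72, 0.694, 0.0, 0.0]
contact_force: [-0.6, 0.6, 0.5]
opening: 0.005
finger_force: 0.3
clock: 5.37
tool_pos: [0.5551, -0.0336, 0.1062]
eef_rot: [0.72, 0.694, -0.0, 0.0]
contact_force: [0.1, -0.7, 0.3]
opening: 0.007
finger_force: 0.1
clock: 5.62
tool_pos: [0.5549, -0.0447, 0.1062]
eef_rot: [0.72, 0.694, 0.0, -0.0]
contact_force: [-0.2, 1.2, 0.7]
opening: 0.006
finger_force: 0.3
```

```bash
python3 -m creep '[{"grip":-1,"tx":-0.5,"ty":0,"tz":0,"spin":0},{"grip":-1,"tx":-0.5,"ty":0,"tz":0,"spin":0},{"grip":-1,"tx":-0.5,"ty":0,"tz":0,"spin":0},{"grip":-1,"tx":-0.5,"ty":0,"tz":0,"spin":0},{"grip":-1,"tx":-0.5,"ty":0,"tz":0,"spin":0},{"grip":-1,"tx":-0.5,"ty":0,"tz":0,"spin":0},{"grip":-1,"tx":-0.5,"ty":0,"tz":0,"spin":0},{"grip":-1,"tx":-0.5,"ty":0,"tz":0,"spin":0}]'
python3 - <<'E'
from plant import optics
import cv2
p,_=optics.snapshot('scene');cv2.imwrite('pics/scene2.png',cv2.resize(p[170:270,200:360,::-1],None,fx=5,fy=5,interpolation=2))
E
```

```text
clock: 6.28
tool_pos: [0.5532, -0.0857, 0.1062]
eef_rot: [0.72, 0.694, -0.0, 0.0]
contact_force: [0.8, 1.3, 1.0]
opening: 0.004
finger_force: 0.1
```

View pics/scene2.png

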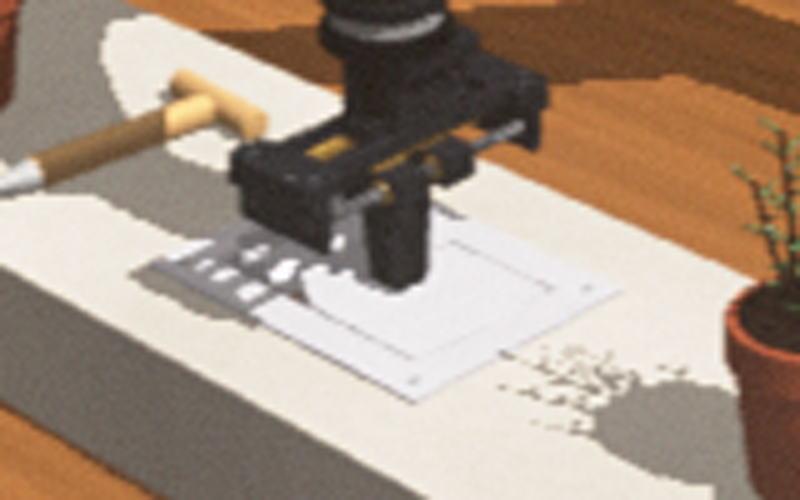

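The crop shows the blades behind the fingers (around (470,290)) lying flat and flush, with the rest still open near (250,260). The remaining stroke is about 100 mm.

```bash
python3 -m creep '[{"grip":-1,"tx":-0.5,"ty":0,"tz":0,"spin":0},{"grip":-1,"tx":-0.5,"ty":0,"tz":0,"spin":0},{"grip":-1,"tx":-0.5,"ty":0,"tz":0,"spin":0},{"grip":-1,"tx":-0.5,"ty":0,"tz":0,"spin":0},{"grip":-1,"tx":-0.5,"ty":0,"tz":0,"spin":0},{"grip":-1,"tx":-0.5,"ty":0,"tz":0,"spin":0},{"grip":-1,"tx":-0.5,"ty":0,"tz":0,"spin":0},{"grip":-1,"tx":-0.5,"ty":0,"tz":0,"spin":0}]'
python3 -m creep '[{"grip":-1,"tx":-0.5,"ty":0,"tz":0,"spin":0},{"grip":-1,"tx":-0.5,"ty":0,"tz":0,"spin":0},{"grip":-1,"tx":-0.5,"ty":0,"tz":0,"spin":0},{"grip":-1,"tx":-0.5,"ty":0,"tz":0,"spin":0},{"grip":-1,"tx":-0.5,"ty":0,"tz":0,"spin":0},{"grip":-1,"tx":-0.5,"ty":0,"tz":0,"spin":0},{"grip":-1,"tx":-0.5,"ty":0,"tz":0,"spin":0},{"grip":-1,"tx":-0.5,"ty":0,"tz":0,"spin":0}]'
```

```text
clock: 7.0
tool_pos: [0.5519, -0.1244, 0.1062]
eef_rot: [0.72, 0.694, 0.0, -0.0]
contact_force: [0.9, 1.6, 0.4]
opening: 0.007
finger_force: 0.7
clock: 7.67
tool_pos: [0.5504, -0.1657, 0.1062]
eef_rot: [0.72, 0.694, -0.0, 0.0]
contact_force: [-0.9, -1.1, -0.5]
opening: 0.006
finger_force: 0.1
```

```bash
python3 -m creep '[{"grip":-1,"tx":-0.5,"ty":0,"tz":0,"spin":0},{"grip":-1,"tx":-0.5,"ty":0,"tz":0,"spin":0},{"grip":-1,"tx":-0.5,"ty":0,"tz":0,"spin":0},{"grip":-1,"tx":-0.5,"ty":0,"tz":0,"spin":0},{"grip":-1,"tx":0,"ty":0,"tz":0,"spin":0},{"grip":-1,"tx":0,"ty":0,"tz":0,"spin":0}]'
```

```text
clock: 8.17
tool_pos: [0.5496, -0.1851, 0.1061]
eef_rot: [0.72, 0.694, -0.0, 0.0]
contact_force: [-0.1, 0.3, 0.4]
opening: 0.004
finger_force: 0.1
```

Fingertips are at row_end. I'll lift straight up, retreat and check.

```bash
python3 -m creep '[{"grip":-1,"tx":0,"ty":0,"tz":-1,"spin":0},{"grip":-1,"tx":0,"ty":0,"tz":-3,"spin":0},{"grip":-1,"tx":0,"ty":0,"tz":-4,"spin":0},{"grip":-1,"tx":0,"ty":0,"tz":-4,"spin":0},{"grip":-1,"tx":0,"ty":-3,"tz":-2,"spin":0},{"grip":-1,"tx":0,"ty":-3,"tz":0,"spin":0},{"grip":-1,"tx":0,"ty":-3,"tz":0,"spin":0},{"grip":-1,"tx":0,"ty":-3,"tz":0,"spin":0}]'
python3 -m creep '[{"grip":-1,"tx":0,"ty":0,"tz":0,"spin":0},{"grip":-1,"tx":0,"ty":0,"tz":0,"spin":0},{"grip":-1,"tx":0,"ty":0,"tz":0,"spin":0},{"grip":-1,"tx":0,"ty":0,"tz":0,"spin":0}]'
python3 - <<'E'
from plant import optics
import cv2
p,_=optics.snapshot('scene');cv2.imwrite('pics/scene3.png',cv2.resize(p[140:300,140:420,::-1],None,fx=2.8,fy=2.8,interpolation=2))
E
```

```text
clock: 8.83
tool_pos: [0.4288, -0.1797, 0.2474]
eef_rot: [0.719, 0.695, 0.001, 0.001]
contact_force: [0.3, -0.0, -0.7]
opening: 0.006
finger_force: 0.0
clock: 9.17
tool_pos: [0.4315, -0.1801, 0.2466]
eef_rot: [0.719, 0.695, 0.001, 0.001]
contact_force: [0.2, -0.4, 0.1]
opening: 0.003
finger_force: 0.0
```

View pics/scene3.png

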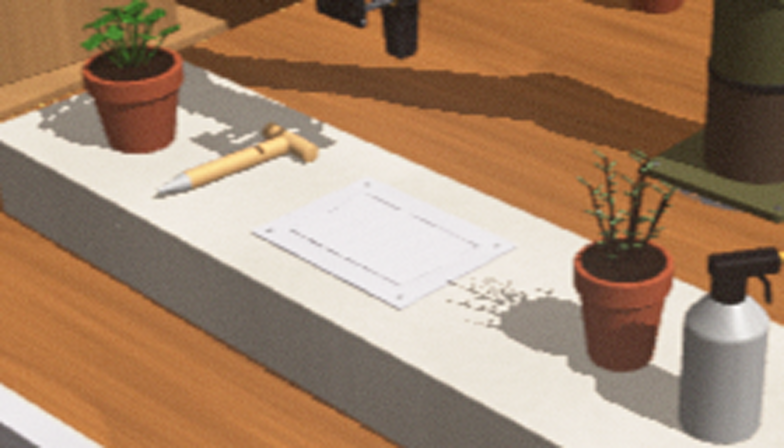

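The grille at (385,240) is entirely flat and flush. The pots, mister and dibber are undisturbed, and the hand is clear. Handing in.

```bash
python3 -c "
from plant import workorder
print(workorder.finish_job())"
```

```text
the job is handed in; nothing more can be done
None
```

The grille is closed: in the final camera view all six blades lie flat, the pots, mister and dibber look undisturbed and the hand is clear; the job was handed in at about 9 s, and no verdict came back.

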